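# Fit the slip ring on a model-railway turntable pivot and hold a test probe on it

### The arm

A 7-joint arm with a two-finger parallel gripper is mounted at the origin on the work surface. World frame = base frame: x ahead of the robot, y to its left, z up, the work surface at z = 0. Lengths are in m, angles in rad, forces in N, time in s.
With the tool pointing down it reaches from about 0.35 to 0.9 m from the base axis. Payload 19.9 kg.
Tool frame: the origin (TCP) lies between the finger pads; the fingertips stand 19 mm ahead of it and the grasp point (between the pads) is the TCP (robot.tip_extent is the distance from the TCP to the fingertips, in m); z points along the fingers, y is the line along which they close (so a half turn about z gives the same grasp; the last joint's range is limited). The gripper opens to 94 mm and grips with 3 to 60 N. Pads are 16 mm wide; open, the fingers measure 119 mm over their backs; the gripper's body (75 mm by 177 mm) begins 78 mm behind the grasp point.
Start: joints at [-1.31, 0.417, -0.01, 1.614, 0.005, 1.111, -0.053], TCP at [0.186, 0.597, 0.224] pointing down, gripper open.
Joint ranges: [-2.81, 2.81], [-0.39, 2.02], [-1.27, 1.25], [0.06, 2.57], [-1.19, 4.33], [0.19, 2], [-2.82, 2.82]. Speed limits (rad/s): [1.89, 1.89, 2.39, 2.39, 3.01, 3.01, 3.01].

### API

Orientations are given as a 3x3 rotation matrix whose columns are the frame's x, y, z axes.
In Python, from cell import robot, cams, workorder, telemetry gives the robot as it stands (robot), with the cameras (cams), the job (workorder) and the readings (telemetry).
- The arm moves only by the shell command python3 drive.py [OPENING] [FORCE], which reads ROWS from standard input. ROWS is a JSON object whose key "ticks" holds a list of rows, 1 to 5 of them, each of 4 numbers: dx, dy, dz in m, then a turn about the tool's z in rad; each row shifts and turns the commanded pose from where the row before left it, along the tool's axes as they then stand; what a row does not reach is not made up. A row lasts 1/10 s, in which the tool goes at most 0.05 m and 0.15 rad, less where a joint would pass 70% of its speed; a pose out of reach is approached as far as the arm can. OPENING is the finger opening in m, set as the command begins (- or left out keeps the last). The fingers move at their own pace and stop on an object; FORCE is the grip in N (left out, the last holds). Time passes only in rows, so rows that do not move let the fingers close. It prints the time, the measured TCP pose, the force, the opening and the grip force at its end. Input that does not fit is refused with a message, and nothing moves.
- telemetry.get_state(): the state, without advancing time (a new reading comes with each control period).
- cams.camera(name): name is "scene" or "side" or "wrist"; returns the picture (480x640x3 uint8, red, green, blue); there is no depth.
- cams.camera_params(name): a dict with "mtx" (3x3 intrinsics, pixels), "dist" ([k1, k2, p1, p2, k3] as OpenCV has them; the pictures are not rectified), "view" (4x4, takes a point from world to camera coordinates). Camera axes: x right, y up, looking along -z (the intrinsics and any distortion apply to the point x, -y, -z); pixel columns grow to the right and rows downward; lengths in m; the calibration is good to about 2 mm. A picture is of the moment at which its call begins: read the wrist's pose just before it. camera_params takes no time and is no camera call; for the wrist camera it gives the pose at the moment of the call.
- workorder.close_job(): hands the job in; it is judged then, once.
The state is a dict: "t": time; "joints": joint angles; "qd": joint speeds; "joint_torque": joint torques, N m; "tcp_pos": TCP position; "tool_rot": TCP orientation; "ft_force": force on the tool from outside, world axes, zero at the start; "wrist_torque": the same for the moment, N m; "gripper_width": finger opening in m; "grasp_force": force on a finger pad.
Only numpy, scipy, OpenCV 4.12 (cv2) and the standard library are available. Lean on these libraries where they do the work, as an engineer would, in place of code of your own. Each camera call takes 0.05 s, during which the arm holds its last target. There are 200 camera calls.

### The job

On the model railway bench, fit the pivot of the green turntable drive: put the white nylon collar over the steel post first and then the brass slip ring on top of it, red dot up, both fully home. Then take the yellow spring-tipped test probe from its wooden stand and hold it upright with its tip on the red dot, pressing lightly so that the tip is visibly pushed in but not bottomed; finish while holding it there, gripper still closed on the probe. Leave everything else on the bench, the black rubber ring included, where it is.

Things in the scene. Friction and masses are not known exactly. Their poses are not given: they have to be found in the camera images.
- drive: the turntable drive, fixed to the bench: a green block 140 x 120 mm (x, y), 26 mm high, with a round dark steel plate (100 mm across, top 30 mm above the bench) and a bright steel post in its middle; a dark motor box 18 mm high sticks out 30 mm at its -x side. Origin: centre of the underside on the post's axis, z up. It may stand turned
- seat (a point): the foot of the steel post, on the dark plate, 30 mm above the bench; z along the post, up. The post is 15 mm in diameter and 48 mm high from here, its last 10 mm tapering to 7 mm across
- collar: white nylon collar, loose, lying flat: 54 mm outside, 19 mm hole, 14 mm high, about 50 g. Origin: centre of its underside, z up. Goes on the post first
- collar_mid (a point): the middle of the white collar: on its axis, 7 mm above its underside
- brass: brass slip ring, loose, lying flat, red dot up: 52 mm outside, 19 mm hole, 12 mm high, about 90 g. Origin: centre of its underside, z up; the red dot lies towards its +x. Goes on the post second
- dot (a point): centre of the red dot, 12 mm across, painted on the brass ring's upper face 18 mm from the ring's axis
- probe: yellow test probe, loose, standing upright in the stand: 146 mm long. Origin: its tip end when the tip is fully out; z along the probe, from tip to handle. The handle is round, 18 mm in diameter, from 46 to 146 mm above the origin; below it a steel nose 7 mm in diameter (8 to 46 mm) and the sprung tip 4 mm in diameter (0 to 8 mm). 100 g; in the stand, 70 mm of the handle show above it
- tip (a point): the very end of the probe's sprung tip (moves with the tip)
- plunger (a joint): how far the probe's sprung tip is pushed in: 0 (fully out) to 0.008 m (bottomed). Spring 400 N/m with a 0.4 N preload: about 2 N at 4 mm and 3.6 N bottomed
- stand: wooden probe stand, fixed: a 50 x 50 mm block, 82 mm high, with a stepped upright hole in which the probe stands, its tip 6 mm above the bench; the handle goes 30 mm into the upper hole (21 mm wide). Origin: centre of its underside
- spare: black rubber ring, 48 mm outside, 22 mm hole, 10 mm high, lying flat: not needed. Origin: centre of its underside
- screwdriver: red-handled screwdriver, 170 mm long, lying beyond the drive. Origin: under its middle
- paint_jar: paint jar with green cap, 44 mm across, 50 mm high. Origin: centre of its underside
- mug: blue mug, 80 mm across, 90 mm high. Origin: centre of its underside
- throttle: black hand throttle with red knob, 150 x 70 mm, 28 mm high with the knob 42 mm, lying flat. Origin: centre of its underside

How it is judged:
By the outcome, as a careful person would: the job done as asked, in the order asked, and still so for the second after the job is handed in, while the arm keeps its last pose, push and grip.
It also fails if it takes over 72 s, if anything falls off the work surface, if the arm or the gripper's body presses on something with over 40 N, if the wrist force passes 120 N, or if a joint passes its speed limit or range.

## Working session

There is one attempt and no reset: what is moved stays moved. The work goes in short steps, Python scripts to look and compute and a shell command to move; the robot and the scene stay as the last step left them, time stands still between calls to the robot, and variables do not carry over. Pictures are saved under pics/ and viewed, at most 10 in all, crops included, and the job is handed in when it is done.

```bash
ls; mkdir -p pics
python3 - <<'E'
from cell import robot, cams, workorder, telemetry
import cv2,numpy as np
ims=[]
for n in ["scene","side","wrist"]:
    im=cams.camera(n); cv2.imwrite(f"pics/{n}0.png",im[:,:,::-1])
    p=cams.camera_params(n); print(n,np.round(p["mtx"],1).tolist(),p["dist"],np.round(p["view"],3).tolist())
s=telemetry.get_state(); print(s)
E
```

```text
cell.py
drive.py
pics
scene [[519.8, 0.0, 329.8], [0.0, 519.8, 240.2], [0.0, 0.0, 1.0]] [-0.12512602  0.          0.          0.          0.        ] [[0.895, 0.445, -0.012, -0.545], [-0.351, 0.722, 0.596, 0.161], [0.274, -0.529, 0.803, -1.431], [0.0, 0.0, 0.0, 1.0]]
side [[616.9, 0.0, 311.4], [0.0, 616.9, 232.9], [0.0, 0.0, 1.0]] [-0.06642537  0.          0.          0.          0.        ] [[-0.982, -0.189, 0.021, 0.591], [0.134, -0.611, 0.781, -0.114], [-0.134, 0.769, 0.625, -1.263], [0.0, 0.0, 0.0, 1.0]]
wrist [[343.0, 0.0, 319.7], [0.0, 343.0, 239.5], [0.0, 0.0, 1.0]] [-0.03016056  0.          0.          0.          0.        ] [[0.298, 0.955, 0.0, -0.624], [-0.923, 0.288, -0.255, 0.026], [-0.244, 0.076, 0.967, -0.391], [0.0, 0.0, 0.0, 1.0]]
{'t': 0.15, 'joints': array([-1.30951988,  0.41781352, -0.01029966,  1.61402841,  0.00471248,
        1.11070017, -0.05299267]), 'qd': array([-0.00096483, -0.00038524, -0.00014601, -0.00164973,  0.0010477 ,
        0.00057602, -0.00017116]), 'joint_torque': array([ 1.96432498e-03, -8.51528621e+01,  6.39165267e-01, -4.26121473e+01,
       -4.88484011e-02,  1.73040549e-02,  1.54192585e-04]), 'tcp_pos': array([0.18628886, 0.59630846, 0.22398672]), 'tool_rot': array([[-9.54517524e-01,  2.98154759e-01, -1.88702660e-04],
       [ 2.98154805e-01,  9.54517098e-01, -9.06937777e-04],
       [-9.02878995e-05, -9.21950606e-04, -9.99999571e-01]]), 'ft_force': array([-0.50691601,  1.05638336,  0.63998469]), 'wrist_torque': array([ 0.01786219, -0.04712356,  0.02017674]), 'grasp_force': 0.0, 'gripper_width': 0.09423495440822116}
```

View pics/scene0.png

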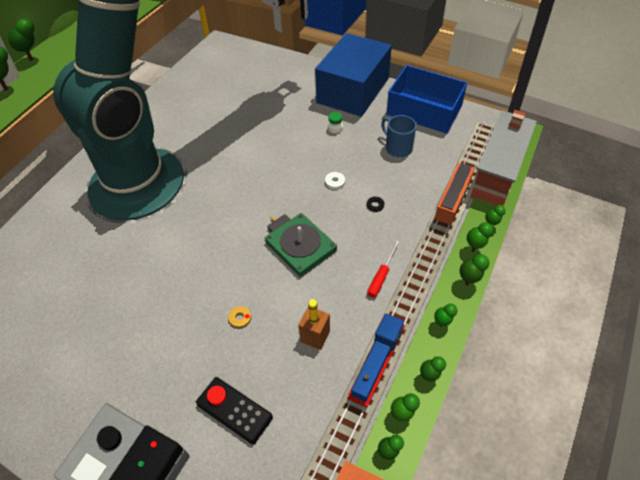

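View pics/side0.png

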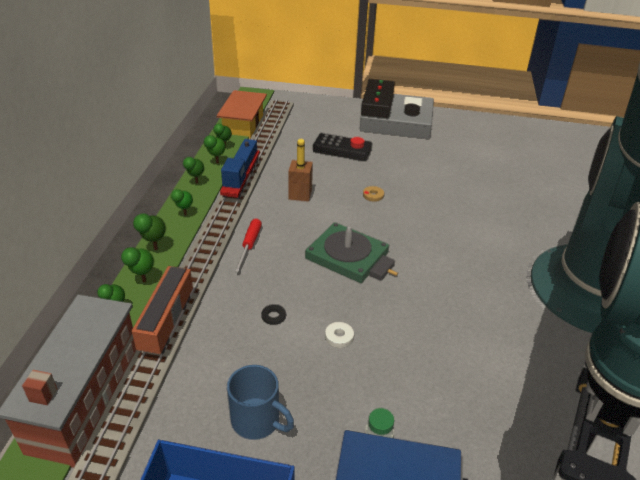

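Scene view: collar (335,181), brass (239,317), post (299,235), probe top (313,303), spare (375,204). Side view: collar (340,334), brass (373,193), post (348,237), probe top (301,145). Both views show every part clearly.

```bash
cat > h.py <<'E'
from cell import robot, cams, workorder, telemetry
import cv2,numpy as np
def ray(p,uv):
    x,y=cv2.undistortPoints(np.array([[uv]],float),p["mtx"],np.array(p["dist"]))[0,0]
    V=np.array(p["view"]);R=V[:3,:3];d=R.T@np.array([x,-y,-1.]);return -R.T@V[:3,3],d/np.linalg.norm(d)
def plane(p,uv,z):
    c,d=ray(p,uv);return c+d*(z-c[2])/d[2]
def tri(p1,a,p2,b):
    c1,d1=ray(p1,a);c2,d2=ray(p2,b)
    A=np.c_[d1,-d2];s=np.linalg.lstsq(A,c2-c1,rcond=None)[0]
    q1=c1+s[0]*d1;q2=c2+s[1]*d2;return (q1+q2)/2,np.linalg.norm(q1-q2)
def mask(im,name):
    h=cv2.cvtColor(im,cv2.COLOR_RGB2HSV).astype(int);H,S,V=h[...,0],h[...,1],h[...,2]
    return {"white":(S<45)&(V>185),"brass":(H>10)&(H<28)&(S>120)&(V>110),"yellow":(H>=19)&(H<33)&(S>170)&(V>110),
     "red":((H<6)|(H>174))&(S>150)&(V>100),"green":(H>50)&(H<85)&(S>80),"dark":(V<60)}[name].astype(np.uint8)
def blob(im,name,near,r=40):
    m=mask(im,name);w=np.zeros_like(m);cv2.circle(w,(int(near[0]),int(near[1])),r,1,-1);m=m*w
    cs,_=cv2.findContours(m,cv2.RETR_EXTERNAL,cv2.CHAIN_APPROX_NONE)
    c=max(cs,key=cv2.contourArea);return c[:,0,:]
def ctr(c):
    m=cv2.moments(c);return np.array([m["m10"],m["m01"]])/m["m00"]
def local(pt):
    s=telemetry.get_state();return s["tool_rot"].T@(np.array(pt)-s["tcp_pos"])
def save(n,im,c=None,s=1):
    if c: im=im[c[1]:c[3],c[0]:c[2]]
    cv2.imwrite(f"pics/{n}.png",cv2.resize(im,None,fx=s,fy=s)[:,:,::-1])
E
python3 - <<'E'
from h import *
S=cv2.imread("pics/scene0.png")[:,:,::-1].copy();D=cv2.imread("pics/side0.png")[:,:,::-1].copy()
p,q=cams.camera_params("scene"),cams.camera_params("side")
for n,a,b,r in [("white",(335,181),(340,334),20),("brass",(239,317),(373,193),18),("yellow",(313,305),(301,150),22),("green",(300,243),(348,250),60)]:
    ca,cb=blob(S,n,a,r),blob(D,n,b,r)
    print(n,ctr(ca),ctr(cb),cv2.boundingRect(ca),cv2.boundingRect(cb),*tri(p,ctr(ca),q,ctr(cb)))
print("posttop",tri(p,(299,228),q,(348,227)))
a=cv2.resize(S[150:350,200:400],None,fx=3,fy=3);b=cv2.resize(D[130:350,270:400],None,fx=2.7,fy=2.7)
b=cv2.copyMakeBorder(b,0,600-min(600,b.shape[0]),0,0,0)[:600]
# compact montage
m=np.hstack([cv2.resize(a,(450,450)),cv2.resize(b,(300,450))]);cv2.imwrite("pics/m0.png",m[:,:,::-1])
E
```

```text
white [334.77849003 178.53846154] [339.20828625 332.28512241] (324, 171, 22, 16) (326, 322, 28, 22) [0.50316362 0.24267354 0.01425182] 0.0004430245180468106
brass [239.09882006 316.38102262] [373.04703974 193.27007299] (228, 306, 23, 21) (363, 187, 21, 14) [ 0.49246004 -0.22744698  0.00677187] 4.058008840354398e-05
yellow [313.14393939 314.18939394] [300.13422819 155.40268456] (309, 309, 9, 11) (297, 147, 7, 18) [ 0.66884865 -0.1956249   0.10897599] 0.00144248026362724
green [300.36676733 244.21275525] [345.78424414 251.8696475 ] (265, 215, 71, 61) (306, 225, 79, 51) [0.52410165 0.00928572 0.01116012] 0.0017987423135894592
posttop (array([0.52427656, 0.00835139, 0.07784258]), np.float64(5.987528388882184e-05))
```

Run:
```python
from h import *
s=telemetry.get_state();p=cams.camera_params("wrist");R=s["tool_rot"]
c,d=ray(p,p["mtx"][:2,2]);print("cam in tool",R.T@(c-s["tcp_pos"]),R.T@d)
print("centre of view at z=.22 TCP hits, tool:",R.T@(plane(p,p["mtx"][:2,2],.01)-s["tcp_pos"]))
print("collar local",local([.5032,.2427,.014]))
```

```text
cam in tool [ 0.07467538 -0.00071994 -0.16037049] [-0.25541111  0.00113533  0.96683188]
centre of view at z=.22 TCP hits, tool: [-0.02422045 -0.00028033  0.21398925]
collar local [-0.40790834 -0.24284316  0.21024752]
```

View pics/m0.png

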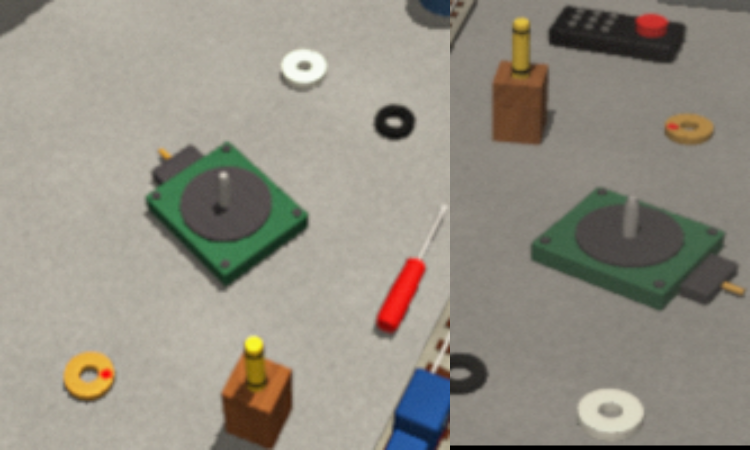

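The enlargement confirms the collar, the brass ring (dot on its right in the scene view), the drive with its post, and the probe in its stand.

```bash
echo '{"ticks": [[-0.04,-0.024,0,0],[-0.04,-0.024,0,0],[-0.04,-0.024,0,0],[-0.04,-0.024,0,0],[-0.04,-0.024,0,0]]}' | python3 drive.py && echo '{"ticks": [[-0.04,-0.024,0,0],[-0.04,-0.024,0,0],[-0.04,-0.024,0,0],[-0.04,-0.024,0,0],[-0.02,-0.012,0,0]]}' | python3 drive.py && echo '{"ticks": [[-0.028,-0.017,0.02,0],[0,0,0.03,0],[0,0,0.03,0],[0,0,0,0],[0,0,0,0]]}' | python3 drive.py
cat > w.py <<'E'
from h import *
import sys
name,x,y,z=sys.argv[1],*map(float,sys.argv[2:5])  # expected blob centre in world
s=telemetry.get_state();p=cams.camera_params("wrist");im=cams.camera("wrist")
V=np.array(p["view"]);P=V[:3,:3]@[x,y,z]+V[:3,3]
uv=cv2.projectPoints(np.array([[P[0],-P[1],-P[2]]]),np.zeros(3),np.zeros(3),p["mtx"],np.array(p["dist"]))[0].ravel()
c=blob(im,name,uv,int(sys.argv[5]) if len(sys.argv)>5 else 80)
# outline cast onto the plane of its upper face -> circle
pts=np.array([plane(p,u,z) for u in c]);(cx,cy),r=cv2.minEnclosingCircle(pts[:,:2].astype(np.float32))
print("expected px",uv,"bbox",cv2.boundingRect(c),"centroid px",ctr(c),"circle",cx,cy,r,"local",local([cx,cy,z]))
if len(sys.argv)>6: save(sys.argv[6],im)
E
python3 w.py white .5032 .2427 .014 130 w1
```

```text
t: 0.65
tcp_pos: [0.3424, 0.4207, 0.2244]
tool_rot: [[-0.955, 0.298, -0.0], [0.298, 0.955, -0.0], [0.0, -0.0, -1.0]]
ft_force: [0.4, -0.2, 0.4]
gripper_width: 0.0943
grasp_force: 0.0
t: 1.15
tcp_pos: [0.4833, 0.2619, 0.2245]
tool_rot: [[-0.953, 0.302, 0.001], [0.302, 0.953, -0.001], [-0.001, -0.001, -1.0]]
ft_force: [-0.2, 1.4, 0.4]
gripper_width: 0.0942
grasp_force: 0.0
t: 1.65
tcp_pos: [0.5028, 0.2411, 0.145]
tool_rot: [[-0.955, 0.298, -0.0], [0.298, 0.955, -0.0], [0.0, -0.001, -1.0]]
ft_force: [0.1, 0.4, 0.7]
gripper_width: 0.0938
grasp_force: 0.0
expected px [322.0894199  236.97815109] bbox (336, 217, 15, 45) centroid px [343.06419317 237.89281508] circle 0.5094351172447205 0.25540244579315186 0.02008347399532795 local [-0.00169093  0.01515571  0.13174331]
```

View pics/w1.png

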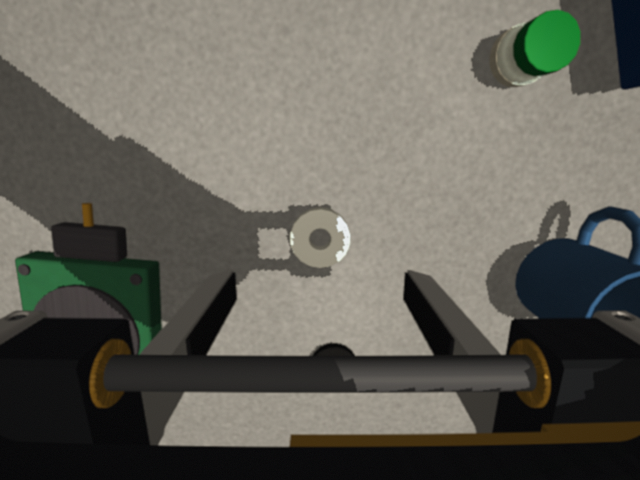

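The wrist view shows the collar, half in shadow, centred near (320,239). That is within about 2 px of the two-view estimate. The fingers' path is clear. I'll refine with a circle fit and descend.

```bash
cat > hc.py <<'E'
from h import *
import sys
x,y,z,R=map(float,sys.argv[1:5])  # expected centre of a round upper face and its radius
s=telemetry.get_state();p=cams.camera_params("wrist");im=cams.camera("wrist")
V=np.array(p["view"]);proj=lambda X:cv2.projectPoints(((V[:3,:3]@X+V[:3,3])*[1,-1,-1])[None],np.zeros(3),np.zeros(3),p["mtx"],np.array(p["dist"]))[0].ravel()
uv=proj(np.array([x,y,z]));k=p["mtx"][0,0]/-(V[2,:3]@[x,y,z]+V[2,3]);r=R*k
g=cv2.GaussianBlur(cv2.cvtColor(im,cv2.COLOR_RGB2GRAY),(3,3),0)
h=cv2.HoughCircles(g,cv2.HOUGH_GRADIENT,1,3,param1=60,param2=8,minRadius=int(r*.9),maxRadius=int(r*1.12)+1)
print("exp",uv,r)
if h is not None:
    h=[c for c in h[0] if np.hypot(*(c[:2]-uv))<20][:3]
    for c in h:
        w=plane(p,c[:2],z);print("px",c,"world",w,"local",local(w))
if len(sys.argv)>5: save(sys.argv[5],im)
E
python3 hc.py .5032 .2427 .014 .027; python3 hc.py .5032 .2427 .014 .0095
python3 - <<'E'
from h import *
p,q=cams.camera_params("scene"),cams.camera_params("side")
print("spare",tri(p,(375,204),q,(273,314)))
E
```

```text
exp [321.41519482 236.22932009] 30.732351969683833
px [320.5 238.5  28.8] world [0.50492961 0.24132016 0.014     ] local [-1.38869196e-03  9.76739392e-05  1.32034233e-01]
px [316.5 236.5  27.5] world [0.50214757 0.23850433 0.014     ] local [ 0.0004281  -0.00341913  0.13202723]
px [318.5 242.5  33.2] world [0.50788921 0.2385509  0.014     ] local [-0.00503893 -0.0016641   0.13203656]
exp [321.10886179 235.92629721] 10.804449711849175
px [318.5 237.5  11.1] world [0.50388067 0.24008399 0.014     ] local [-0.00072825 -0.00145164  0.13205451]
spare (array([0.63528431, 0.21429048, 0.00508079]), np.float64(0.00022591860204297412))
```

```bash
echo '{"ticks": [[-0.001,0,0.04,0],[0,0,0.04,0],[0,0,0.03,0],[0,0,0.012,0],[0,0,0,0]]}' | python3 drive.py 0.08 && echo '{"ticks": [[0,0,0,0],[0,0,0,0],[0,0,0,0],[0,0,0,0],[0,0,0,0]]}' | python3 drive.py 0.04 25 && echo '{"ticks": [[0,0,-0.03,0],[0,0,-0.04,0],[0,0,-0.04,0],[0,0,0,0]]}' | python3 drive.py; python3 hc.py .5032 .2427 .127 .027 w2
```

```text
t: 2.3
tcp_pos: [0.5035, 0.2407, 0.0222]
tool_rot: [[-0.955, 0.298, -0.001], [0.298, 0.955, -0.001], [0.001, -0.001, -1.0]]
ft_force: [-0.1, 0.6, 2.0]
gripper_width: 0.0798
grasp_force: 0.0
t: 2.8
tcp_pos: [0.5042, 0.2411, 0.0233]
tool_rot: [[-0.955, 0.298, 0.001], [0.298, 0.955, 0.001], [-0.001, 0.001, -1.0]]
ft_force: [-1.0, 0.5, 9.7]
gripper_width: 0.054
grasp_force: 25.0
t: 3.2
tcp_pos: [0.5059, 0.2418, 0.1375]
tool_rot: [[-0.954, 0.298, 0.006], [0.298, 0.954, 0.004], [-0.005, 0.005, -1.0]]
ft_force: [0.6, 0.1, -0.8]
gripper_width: 0.0543
grasp_force: 25.0
exp [320.64728925 287.58654852] 50.46718614587079
px [319.5 295.5  49.6] world [0.50740266 0.24074448 0.127     ] local [-0.00260707  0.00011378  0.00797646]
px [318.5 288.5  49.6] world [0.50335776 0.24144611 0.127     ] local [ 0.00146301 -0.00042257  0.00796249]
px [318.5 299.5  53.1] world [0.50948058 0.23952924 0.127     ] local [-0.00495282 -0.00042661  0.00798157]
```

View pics/w2.png

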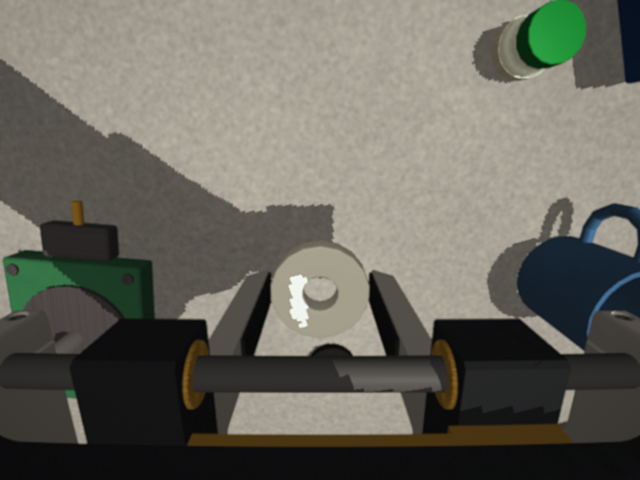

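The wrist view shows the collar gripped squarely between the pads, with its hole near (320,292), so it is centred. Next I move beyond the post with the collar held and find the post with the wrist camera.

```bash
echo '{"ticks": [[-0.03,-0.036,0,0],[-0.03,-0.036,0,0],[-0.03,-0.036,0,0],[-0.03,-0.036,0,0],[-0.03,-0.036,0,0]]}' | python3 drive.py && echo '{"ticks": [[-0.03,-0.036,0,0],[0,0,0,0],[0,0,0,0]]}' | python3 drive.py; python3 hc.py .6 -.01 .128 .0095 w3
```

```text
t: 3.75
tcp_pos: [0.5931, 0.0224, 0.1314]
tool_rot: [[-0.955, 0.298, -0.001], [0.298, 0.955, -0.0], [0.001, -0.001, -1.0]]
ft_force: [0.4, 1.2, 0.2]
gripper_width: 0.0543
grasp_force: 25.0
t: 4.05
tcp_pos: [0.6106, -0.0203, 0.1312]
tool_rot: [[-0.954, 0.3, -0.002], [0.3, 0.954, -0.0], [0.002, -0.001, -1.0]]
ft_force: [-1.1, 1.3, -0.6]
gripper_width: 0.054
grasp_force: 25.0
exp [333.84490315 274.31731017] 18.746808723769647
px [319.5 283.5  16.7] world [ 0.60257387 -0.01843203  0.128     ] local [ 0.00770542 -0.00195219  0.00336393]
px [319.5 280.5  19.3] world [ 0.60101244 -0.01794114  0.128     ] local [ 0.00934219 -0.00194949  0.00336658]
px [344.5 273.5  20.4] world [ 0.60119956 -0.00472225  0.128     ] local [0.01310723 0.01072326 0.00336731]
```

View pics/w3.png

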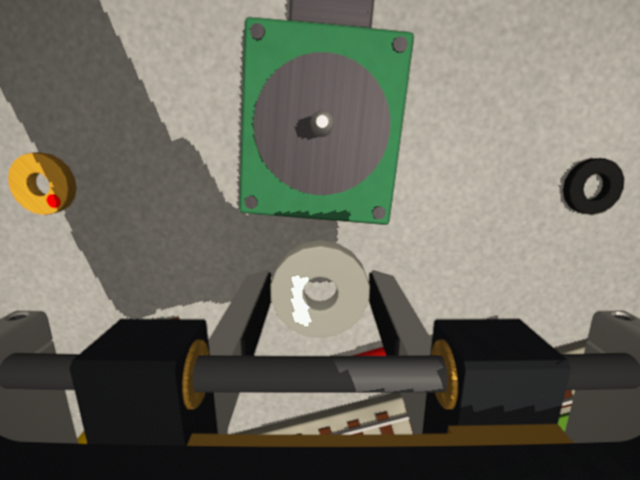

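The wrist view shows the post top at (322,121) inside the plate, centred near (321,123), and the collar hole near (320,291). The brass ring is at (42,183) with its dot at (53,201).

Run:
```python
from h import *
im=cv2.imread("pics/w3.png")[:,:,::-1].copy();p=cams.camera_params("wrist")
h=cv2.cvtColor(im,cv2.COLOR_RGB2HSV)
g=blob(im,"green",(321,123),130)  # green block outline
m=((h[...,1]<60)).astype(np.uint8);w=np.zeros_like(m);cv2.circle(w,(321,123),76,1,-1);m*=w
# inner contour of green = plate
gm=mask(im,"green");cv2.drawContours(w:=np.zeros_like(gm),[g[:,None]],-1,1,-1);pl=w*(1-gm)
cs,_=cv2.findContours(pl,cv2.RETR_EXTERNAL,cv2.CHAIN_APPROX_NONE);c=max(cs,key=cv2.contourArea)
e=cv2.fitEllipse(cv2.convexHull(c));print("plate",e,plane(p,e[0],.03),"r",np.linalg.norm(plane(p,(e[0][0]+e[1][0]/2,e[0][1]),.03)-plane(p,e[0],.03)))
b=h[...,2]>190;b[:105]=0;b[140:]=0;b[:,:300]=0;b[:,345:]=0
ys,xs=np.nonzero(b);t=(xs.mean(),ys.mean());print("top px",t,len(xs),plane(p,t,.078))
print("hole",local(plane(p,(320,291),telemetry.get_state()["tcp_pos"][2]-.0093)))
r=h[260:325,290:350];print(h[291,265:375:3,2],h[240:340:3,320,2])
print(h[291,265:375:3,1])
c,_=ray(p,t);print(c)
br=blob(im,"brass",(42,183),45);eb=cv2.minEnclosingCircle(br);print("brass",eb,plane(p,eb[0],.012))
rd=blob(im,"red",(53,201),15);print("dot",ctr(rd),plane(p,ctr(rd),.012))
```

```text
plate ((321.4638977050781, 123.16465759277344), (137.5477752685547, 143.20925903320312), 0.8539694547653198) [0.52183873 0.00972034 0.03      ] r 0.05006897563403186
top px (np.float64(321.98275862068965), np.float64(120.94827586206897)) 116 [0.52392564 0.00910295 0.078     ]
hole [ 0.00148035 -0.00031576  0.00930255]
[ 10   9 139 177 177 176 177 175 175 238 249 249 241 143 188 190 180 183
 189 177 181 186 190 180 109 176 176 177 177 176 177 176 177 175 175  30
  11] [108 116 154 181 179 179 177 178 177 177 176 177 150  97 126 187 182 184
 184 186 167 112 116 125 179 178 176 176 177 176 177 175 173 185]
[26 28 39 37 37 36 37 36 41  6  3  3  7 34 27 27 28 25 26 27 27 26 27 28
 40 39 38 39 37 38 39 38 37 38 36 26 23]
[0.53926757 0.00271697 0.29185284]
brass ((36.748252868652344, 184.4475555419922), 33.39419174194336) [ 0.49482702 -0.22817828  0.012     ]
dot [ 53.28341385 200.54911433] [ 0.51113075 -0.2210914   0.012     ]
```

Run:
```python
from h import *
print(local([.5233,.0092,.108])-[.0003,0,0])
```

```text
[0.09128033 0.00077997 0.0234987 ]
```

```bash
echo '{"ticks": [[0.04,0.001,0,0],[0.04,0,0,0],[0.011,0,0.012,0],[0,0,0.008,0],[0,0,0,0]]}' | python3 drive.py
python3 - <<'E'
from h import *
s=telemetry.get_state();im=cams.camera("wrist");save("w4",im,(240,210,400,360),4)
print(local([.5233,.0092,.108]),s["tcp_pos"])
E
```

```text
t: 4.6
tcp_pos: [0.5243, 0.0099, 0.1116]
tool_rot: [[-0.955, 0.297, -0.001], [0.297, 0.955, -0.0], [0.001, -0.0, -1.0]]
ft_force: [-0.6, 0.3, -0.3]
gripper_width: 0.0541
grasp_force: 25.0
[ 0.00150206 -0.000631    0.00413986] [0.52431013 0.00985428 0.11159821]
```

View pics/w4.png

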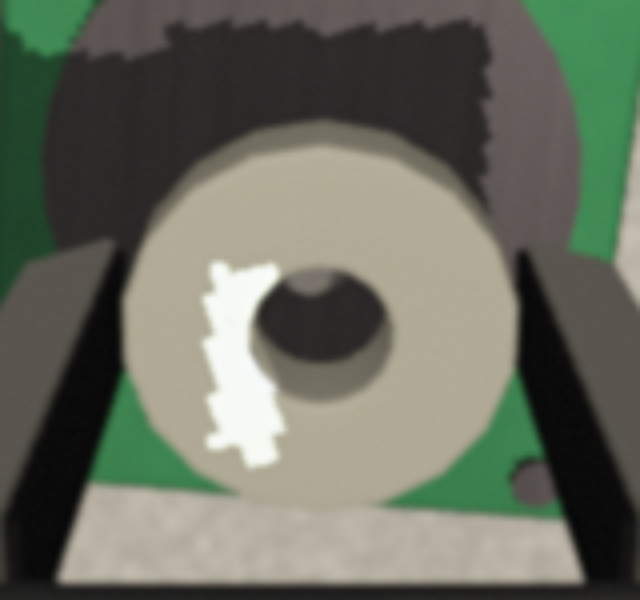

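The crop shows the hole centred at crop (321,335), which is pixel (320.2,293.7). The post's tip shows at its upper edge, with its lower rim near pixel (317.5,284). I compute the offset.

Run:
```python
from h import *
p=cams.camera_params("wrist");z=telemetry.get_state()["tcp_pos"][2]
print("hole",local(plane(p,(320.2,293.7),z-.0093)),"face",local(plane(p,(320,293.0),z-.0093)))
print("post -x rim",local(plane(p,(317.5,284),.078)),plane(p,(317.5,284),.078))
```

```text
hole [-6.07301367e-05 -2.00692518e-04  9.30006121e-03] face [ 0.00034321 -0.00030784  0.00930027]
post -x rim [-0.00463625 -0.00177244  0.03413782] [0.52880576 0.00627671 0.078     ]
```

```bash
echo '{"ticks": [[-0.0005,-0.0014,0.01,0],[0,0,0.015,0],[0,0,0.01,0],[0,0,0,0]]}' | python3 drive.py && echo '{"ticks": [[0,0,0.01,0],[0,0,0.005,0],[0,0,0.005,0],[0,0,0,0],[0,0,0,0]]}' | python3 drive.py
```

```text
t: 5.05
tcp_pos: [0.5241, 0.0072, 0.076]
tool_rot: [[-0.954, 0.298, -0.002], [0.298, 0.954, -0.001], [0.002, -0.001, -1.0]]
ft_force: [-0.1, -0.1, -0.6]
gripper_width: 0.0543
grasp_force: 25.0
t: 5.55
tcp_pos: [0.5247, 0.0075, 0.0576]
tool_rot: [[-0.955, 0.298, 0.0], [0.298, 0.955, -0.0], [-0.0, -0.0, -1.0]]
ft_force: [0.7, 0.1, -1.3]
gripper_width: 0.0544
grasp_force: 25.0
```

```bash
echo '{"ticks": [[0,0,0.003,0],[0,0,0.002,0],[0,0,0.001,0],[0,0,0,0]]}' | python3 drive.py
```

```text
t: 5.95
tcp_pos: [0.5252, 0.0074, 0.0525]
tool_rot: [[-0.954, 0.299, 0.001], [0.299, 0.954, 0.0], [-0.001, 0.001, -1.0]]
ft_force: [-5.3, -0.6, 21.3]
gripper_width: 0.0541
grasp_force: 25.0
```

```bash
echo '{"ticks": [[0,0,0,0],[0,0,0,0],[0,0,0,0],[0,0,0,0]]}' | python3 drive.py 0.08 && echo '{"ticks": [[0,0,-0.03,0],[0,0,-0.04,0],[0,0,-0.04,0],[0,0,0,0],[0,0,0,0]]}' | python3 drive.py
python3 - <<'E'
from h import *
p=cams.camera_params("wrist");im=cams.camera("wrist")
for z in (.044,.030):
  V=np.array(p["view"]);X=V[:3,:3]@[.5245,.008,z]+V[:3,3]
  print(z,cv2.projectPoints((X*[1,-1,-1])[None],np.zeros(3),np.zeros(3),p["mtx"],np.array(p["dist"]))[0].ravel())
save("w5",im)
print(local([.4936,-.2278,.12]))
E
```

```text
t: 6.35
tcp_pos: [0.5245, 0.0075, 0.0514]
tool_rot: [[-0.955, 0.298, -0.0], [0.298, 0.955, -0.0], [0.0, -0.0, -1.0]]
ft_force: [0.2, 0.1, -0.2]
gripper_width: 0.0797
grasp_force: 0.0
t: 6.85
tcp_pos: [0.5249, 0.0077, 0.162]
tool_rot: [[-0.955, 0.298, 0.001], [0.298, 0.955, 0.0], [-0.001, 0.001, -1.0]]
ft_force: [-0.3, -0.6, 0.2]
gripper_width: 0.08
grasp_force: 0.0
0.044 [320.30297441 240.10835142]
0.03 [320.24507356 235.9939005 ]
[-0.04085048 -0.23386031  0.04107865]
```

View pics/w5.png

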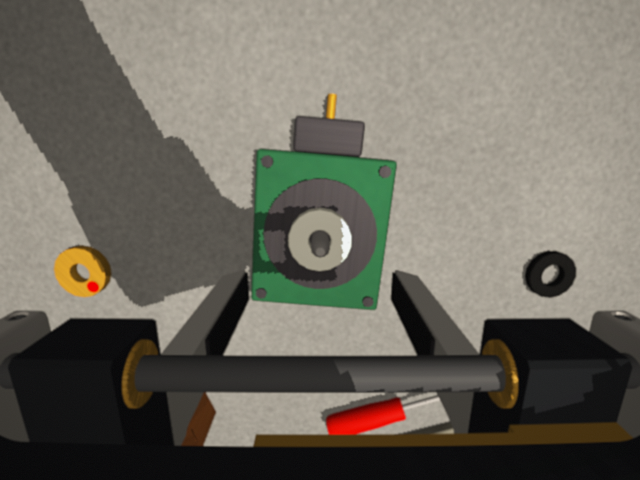

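The wrist view shows the collar flat and centred on the post at (320,240). The brass ring is at (82,272). Next I go above the brass ring.

```bash
echo '{"ticks": [[-0.008,-0.045,0,0],[-0.008,-0.045,0,0],[-0.008,-0.045,0,0],[-0.008,-0.045,0,0],[-0.008,-0.045,0,0]]}' | python3 drive.py && echo '{"ticks": [[0,-0.009,0,0],[0,0,0,0],[0,0,0,0]]}' | python3 drive.py
python3 - <<'E'
from h import *
p=cams.camera_params("wrist");im=cams.camera("wrist");save("w6",im)
m=mask(im,"brass")|mask(im,"red");m[300:]=0;m[:,:200]=0;m[:,440:]=0
cs,_=cv2.findContours(m,cv2.RETR_EXTERNAL,cv2.CHAIN_APPROX_NONE);c=max(cs,key=cv2.contourArea)
pts=np.array([plane(p,u[0],.012) for u in c]);(x,y),r=cv2.minEnclosingCircle(pts[:,:2].astype(np.float32))
print(cv2.boundingRect(c),x,y,r,local([x,y,.021]))
rd=blob(im,"red",ctr(c),60);d=plane(p,ctr(rd),.012);print("dot",ctr(rd),d,d[:2]-[x,y],np.hypot(*(d[:2]-[x,y])))
E
```

```text
t: 7.4
tcp_pos: [0.4945, -0.2207, 0.1602]
tool_rot: [[-0.955, 0.298, -0.002], [0.298, 0.955, 0.0], [0.002, -0.0, -1.0]]
ft_force: [1.0, -0.0, 0.4]
gripper_width: 0.0801
grasp_force: 0.0
t: 7.7
tcp_pos: [0.4929, -0.2265, 0.1606]
tool_rot: [[-0.955, 0.297, -0.001], [0.297, 0.955, 0.001], [0.002, 0.0, -1.0]]
ft_force: [0.2, -0.1, -0.2]
gripper_width: 0.08
grasp_force: 0.0
(291, 208, 54, 53) 0.493741512298584 -0.2288692593574524 0.025549892336130142 [-0.00148447 -0.0024621   0.13981282]
dot [329.79220779 248.95454545] [ 0.5108013  -0.22245799  0.012     ] [0.01705979 0.00641127] 0.018224732644928476
```

```bash
echo '{"ticks": [[-0.0015,-0.002,0.04,0],[0,0,0.045,0],[0,0,0.04,0],[0,0,0.013,0],[0,0,0,0]]}' | python3 drive.py && echo '{"ticks": [[0,0,0,0],[0,0,0,0],[0,0,0,0],[0,0,0,0]]}' | python3 drive.py 0.04 25 && echo '{"ticks": [[0,0,-0.03,0],[0,0,-0.04,0],[0,0,-0.04,0],[0,0,0,0],[0,0,0,0]]}' | python3 drive.py
python3 - <<'E'
from h import *
p=cams.camera_params("wrist");im=cams.camera("wrist");save("w7",im,(240,210,400,360),4)
z=telemetry.get_state()["tcp_pos"][2]
rd=blob(im,"red",(320,290),70);print("dot px",ctr(rd),"local",local(plane(p,ctr(rd),z-.0095)))
print(local([.5244,.0077,z]))
E
```

```text
t: 8.25
tcp_pos: [0.4935, -0.2289, 0.0225]
tool_rot: [[-0.955, 0.297, -0.002], [0.297, 0.955, 0.001], [0.003, 0.0, -1.0]]
ft_force: [-0.8, 0.2, 0.9]
gripper_width: 0.0801
grasp_force: 0.0
t: 8.65
tcp_pos: [0.4944, -0.2303, 0.0245]
tool_rot: [[-0.955, 0.298, 0.002], [0.298, 0.955, -0.0], [-0.002, 0.0, -1.0]]
ft_force: [0.3, -1.4, 4.6]
gripper_width: 0.0523
grasp_force: 25.1
t: 9.15
tcp_pos: [0.4942, -0.23, 0.1341]
tool_rot: [[-0.955, 0.298, 0.002], [0.298, 0.955, -0.0], [-0.002, 0.0, -1.0]]
ft_force: [-0.4, -0.3, -1.9]
gripper_width: 0.0518
grasp_force: 25.0
dot px [341.11111111 313.26753569] local [-0.01286199  0.01120969  0.00950001]
[4.13846558e-02 2.35942028e-01 4.78313445e-05]
```

View pics/w7.png

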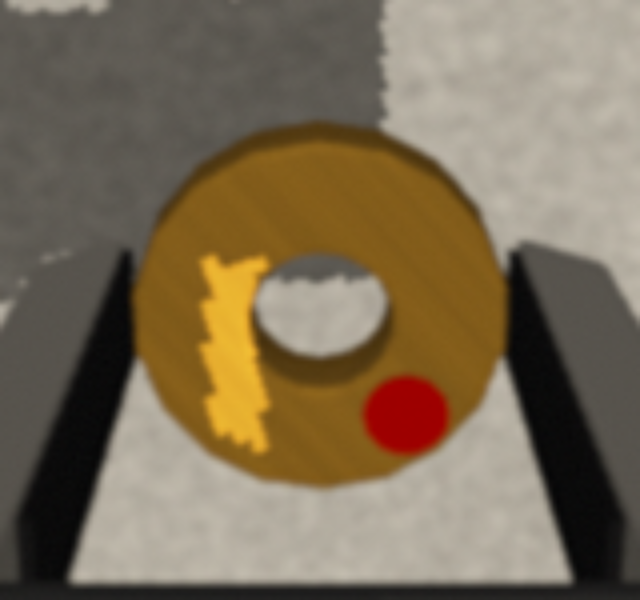

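The ring is held level with its dot up. The hole is at crop (321,320), which is about 1 mm towards tool +x, and the dot is at crop (405,415). Next I move over the post.

```bash
echo '{"ticks": [[0.008,0.045,0,0],[0.008,0.045,0,0],[0.008,0.045,0,0],[0.008,0.045,0,0],[0.008,0.045,0,0]]}' | python3 drive.py && echo '{"ticks": [[0,0.011,0,0],[0,0,0,0],[0,0,0,0]]}' | python3 drive.py
python3 - <<'E'
from h import *
p=cams.camera_params("wrist");im=cams.camera("wrist");save("w8",im,(240,210,400,360),4)
z=telemetry.get_state()["tcp_pos"][2]
print("post",local([.5244,.0077,.078]),"hole",local(plane(p,(320.2,290),z-.0115)))
E
```

```text
t: 9.7
tcp_pos: [0.5219, -0.0017, 0.1321]
tool_rot: [[-0.954, 0.298, -0.002], [0.298, 0.954, -0.0], [0.002, -0.001, -1.0]]
ft_force: [0.8, -0.0, -0.6]
gripper_width: 0.0518
grasp_force: 25.0
t: 10.0
tcp_pos: [0.5254, 0.0059, 0.1326]
tool_rot: [[-0.954, 0.299, -0.002], [0.299, 0.954, -0.001], [0.001, -0.001, -1.0]]
ft_force: [0.4, -0.1, -0.3]
gripper_width: 0.0519
grasp_force: 25.0
post [0.00166331 0.00186417 0.05478398] hole [0.00135704 0.00021833 0.01150112]
```

View pics/w8.png

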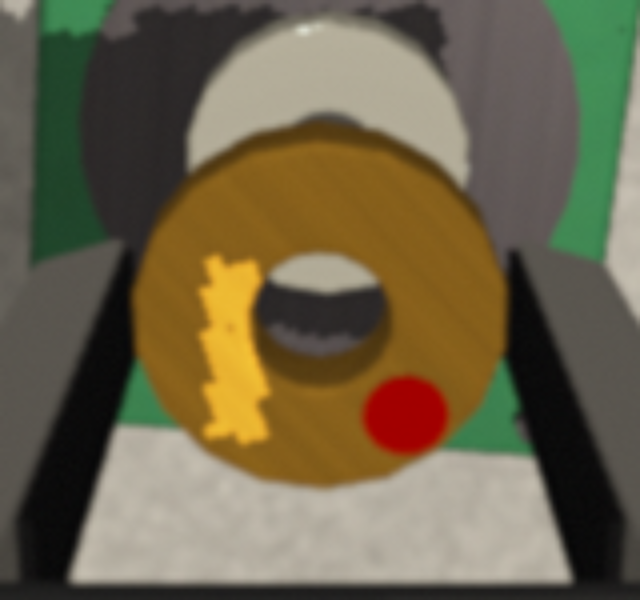

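The crop shows the post slightly to the right, at crop column 330, while the hole is at 321. That matches the computed +1.6 mm in y. I correct it and descend.

```bash
echo '{"ticks": [[0.0003,0.0016,0.02,0],[0,0,0.015,0],[0,0,0.01,0],[0,0,0,0],[0,0,0,0]]}' | python3 drive.py && echo '{"ticks": [[0,0,0.006,0],[0,0,0.005,0],[0,0,0.004,0],[0,0,0,0],[0,0,0,0]]}' | python3 drive.py
```

```text
t: 10.55
tcp_pos: [0.5263, 0.008, 0.0887]
tool_rot: [[-0.954, 0.299, -0.0], [0.299, 0.954, -0.0], [-0.0, -0.0, -1.0]]
ft_force: [0.8, 0.6, -0.7]
gripper_width: 0.0517
grasp_force: 25.0
t: 11.05
tcp_pos: [0.5262, 0.0086, 0.0734]
tool_rot: [[-0.955, 0.298, -0.0], [0.298, 0.955, -0.0], [0.0, -0.0, -1.0]]
ft_force: [0.7, -0.4, -1.2]
gripper_width: 0.0516
grasp_force: 25.0
```

```bash
echo '{"ticks": [[0,0,0.003,0],[0,0,0.003,0],[0,0,0,0],[0,0,0,0]]}' | python3 drive.py
```

```text
t: 11.45
tcp_pos: [0.5267, 0.0086, 0.0679]
tool_rot: [[-0.954, 0.298, 0.001], [0.298, 0.954, 0.0], [-0.001, 0.0, -1.0]]
ft_force: [-1.9, -1.2, 10.1]
gripper_width: 0.0522
grasp_force: 25.0
```

```bash
echo '{"ticks": [[0,0,0.001,0],[0,0,0,0]]}' | python3 drive.py && echo '{"ticks": [[0,0,0,0],[0,0,0,0],[0,0,0,0],[0,0,0,0]]}' | python3 drive.py 0.075 && echo '{"ticks": [[0,0,-0.04,0],[0,0,-0.04,0],[0,0,-0.04,0],[0,0,0,0],[0,0,0,0]]}' | python3 drive.py
python3 - <<'E'
from h import *
p=cams.camera_params("wrist");im=cams.camera("wrist");save("w9",im,(220,150,420,300),3)
def meas(zp):
  m=mask(im,"brass")|mask(im,"red");m[300:]=0;m[:,:240]=0;m[:,400:]=0;m[:170]=0
  cs,_=cv2.findContours(m,cv2.RETR_EXTERNAL,cv2.CHAIN_APPROX_NONE);c=max(cs,key=cv2.contourArea)
  pts=np.array([plane(p,u[0],zp) for u in c]);(x,y),r=cv2.minEnclosingCircle(pts[:,:2].astype(np.float32))
  rd=blob(im,"red",(320,240),70);d=plane(p,ctr(rd),zp);print(cv2.boundingRect(c),x,y,r,"dot",ctr(rd),d,np.hypot(*(d[:2]-[x,y])))
meas(.056)
a,b=cams.camera("scene"),cams.camera("side");pa,pb=cams.camera_params("scene"),cams.camera_params("side")
ca,cb=blob(a,"red",(300,233),16),blob(b,"red",(348,240),16);print(ctr(ca),ctr(cb),tri(pa,ctr(ca),pb,ctr(cb)))
cv2.imwrite("pics/s9.png",np.hstack([cv2.resize(a[190:290,250:350],(400,400)),cv2.resize(b[190:290,300:400],(400,400))])[:,:,::-1])
E
```

```text
t: 11.65
tcp_pos: [0.5268, 0.0085, 0.0675]
tool_rot: [[-0.954, 0.298, 0.001], [0.298, 0.954, 0.0], [-0.001, 0.001, -1.0]]
ft_force: [-6.3, -0.5, 24.4]
gripper_width: 0.0517
grasp_force: 25.0
t: 12.05
tcp_pos: [0.5262, 0.0087, 0.0663]
tool_rot: [[-0.955, 0.298, -0.0], [0.298, 0.955, -0.0], [0.0, -0.0, -1.0]]
ft_force: [-0.2, 0.3, -0.3]
gripper_width: 0.0748
grasp_force: 0.0
t: 12.55
tcp_pos: [0.5265, 0.0088, 0.187]
tool_rot: [[-0.955, 0.298, 0.001], [0.298, 0.955, 0.0], [-0.001, 0.001, -1.0]]
ft_force: [-0.3, -0.4, -0.1]
gripper_width: 0.0749
grasp_force: 0.0
(291, 208, 58, 55) 0.5254881978034973 0.009106919169425964 0.025859041139483452 dot [332.52222222 251.1537037 ] [0.54231911 0.01552175 0.056     ] 0.018011930799776553
[307.5        233.41666667] [338.59259259 236.33333333] (array([0.54157264, 0.01677951, 0.05663468]), np.float64(0.00013684733749692987))
```

View pics/s9.png

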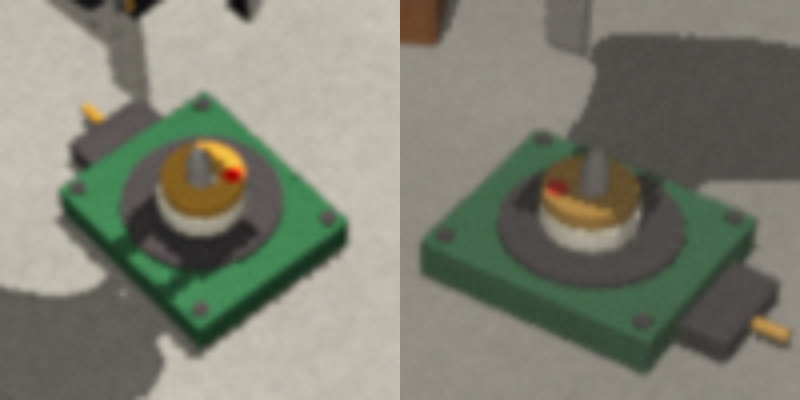

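Both rings are home: the dot triangulates at (0.542,0.016,0.0566) against an expected height of 0.056. I've now used up my picture allowance, with 11 viewed against the limit of 10, so from here I work by numbers only. Next is the probe. I'll put the wrist camera straight over it, measuring on the way.

```bash
echo '{"ticks": [[-0.03,-0.01,-0.025,0],[-0.045,-0.015,0,0],[-0.045,-0.015,0,0],[-0.045,-0.015,0,0],[-0.045,-0.015,0,0]]}' | python3 drive.py && echo '{"ticks": [[-0.045,-0.015,0,0],[-0.017,-0.01,0,0],[0,0,0,0],[0,0,0,0]]}' | python3 drive.py
cat > pr.py <<'E'
from h import *
import pickle,os
p=cams.camera_params("wrist");im=cams.camera("wrist")
V=np.array(p["view"]);X=V[:3,:3]@[.669,-.196,.152]+V[:3,3]
uv=cv2.projectPoints((X*[1,-1,-1])[None],np.zeros(3),np.zeros(3),p["mtx"],np.array(p["dist"]))[0].ravel()
c=blob(im,"yellow",uv,70);pts=np.array([plane(p,u,.152) for u in c]);(x,y),r=cv2.minEnclosingCircle(pts[:,:2].astype(np.float32))
print("exp",uv,"bbox",cv2.boundingRect(c),"ctr",ctr(c),"minAreaRect",cv2.minAreaRect(c),"circ",x,y,r,local([x,y,.152]))
print("cam",ray(p,(320,240))[0])
u,v=np.round(ctr(c)).astype(int);h=cv2.cvtColor(im,cv2.COLOR_RGB2HSV);print(h[v,u-40:u+40:5].tolist())
E
python3 pr.py
```

```text
t: 13.2
tcp_pos: [0.7068, -0.1218, 0.2098]
tool_rot: [[-0.955, 0.298, -0.002], [0.298, 0.955, 0.0], [0.002, -0.0, -1.0]]
ft_force: [0.7, 0.8, 1.1]
gripper_width: 0.0754
grasp_force: 0.0
t: 13.6
tcp_pos: [0.7569, -0.1632, 0.2096]
tool_rot: [[-0.954, 0.299, -0.002], [0.299, 0.954, 0.0], [0.002, -0.0, -1.0]]
ft_force: [1.4, 0.8, -0.4]
gripper_width: 0.075
grasp_force: 0.0
exp [227.2960161  150.34528546] bbox (218, 135, 29, 29) ctr [231.66257836 148.78577269] minAreaRect ((231.75003051757812, 148.75001525878906), (28.991378784179688, 26.870054244995117), 45.0) circ 0.669002115726471 -0.1930941492319107 0.009000370278954506 [ 0.07475151 -0.05548091  0.05848811]
cam [ 0.68585026 -0.14162917  0.37014383]
[[20, 31, 98], [22, 30, 95], [21, 27, 95], [21, 26, 97], [22, 29, 96], [21, 156, 118], [24, 255, 189], [24, 255, 191], [30, 255, 248], [30, 255, 248], [25, 255, 228], [22, 201, 76], [23, 255, 150], [23, 255, 150], [23, 242, 100], [13, 192, 190]]
```

```bash
echo '{"ticks": [[0,-0.03,0,0],[0,-0.025,0,0],[0,0,0,0],[0,0,0,0]]}' | python3 drive.py; python3 pr.py
```

```text
t: 14.05
tcp_pos: [0.7408, -0.2148, 0.2118]
tool_rot: [[-0.955, 0.298, 0.0], [0.298, 0.955, 0.001], [-0.0, 0.001, -1.0]]
ft_force: [-0.1, -0.2, -1.2]
gripper_width: 0.0749
grasp_force: 0.0
exp [314.87479532 149.87869736] bbox (304, 135, 28, 28) ctr [317.42372398 148.53264899] minAreaRect ((317.5, 148.5), (27.0, 27.0), 90.0) circ 0.6686792373657227 -0.1942300796508789 0.008809537626802921 [ 0.07515276 -0.00273583  0.05967314]
cam [ 0.66928935 -0.19336403  0.3721515 ]
[[20, 31, 98], [20, 31, 99], [12, 185, 99], [12, 189, 100], [12, 193, 98], [13, 189, 93], [30, 255, 251], [30, 255, 251], [30, 250, 251], [30, 247, 251], [30, 245, 252], [15, 194, 179], [13, 194, 198], [13, 194, 198], [13, 197, 198], [20, 24, 194]]
```

```bash
echo '{"ticks": [[0.035,-0.0025,0,0],[0.04,0,0,0],[0,0,0,0],[0,0,0,0]]}' | python3 drive.py 0.06
python3 - <<'E'
from h import *
print(local([.6688,-.1938,.115]))
E
```

```text
t: 14.5
tcp_pos: [0.669, -0.1938, 0.2122]
tool_rot: [[-0.955, 0.296, 0.001], [0.296, 0.955, 0.001], [-0.001, 0.001, -1.0]]
ft_force: [-0.3, 0.1, -0.1]
gripper_width: 0.06
grasp_force: 0.0
[ 0.00027939 -0.00015533  0.09722283]
```

```bash
echo '{"ticks": [[0,0,0.03,0],[0,0,0.03,0],[0,0,0.025,0],[0,0,0.012,0],[0,0,0,0]]}' | python3 drive.py && echo '{"ticks": [[0,0,0,0],[0,0,0,0],[0,0,0,0],[0,0,0,0],[0,0,0,0]]}' | python3 drive.py 0.005 30 && echo '{"ticks": [[0,0,0,0],[0,0,0,0]]}' | python3 drive.py
```

```text
t: 15.0
tcp_pos: [0.6689, -0.195, 0.113]
tool_rot: [[-0.955, 0.297, -0.002], [0.297, 0.955, 0.0], [0.002, -0.0, -1.0]]
ft_force: [0.6, -0.3, 0.1]
gripper_width: 0.06
grasp_force: 0.0
t: 15.5
tcp_pos: [0.669, -0.1957, 0.115]
tool_rot: [[-0.955, 0.298, 0.001], [0.298, 0.955, -0.0], [-0.001, 0.0, -1.0]]
ft_force: [0.4, 0.2, 0.5]
gripper_width: 0.0233
grasp_force: 0.0
t: 15.7
tcp_pos: [0.669, -0.1955, 0.1147]
tool_rot: [[-0.955, 0.298, 0.0], [0.298, 0.955, -0.0], [-0.0, 0.0, -1.0]]
ft_force: [0.1, -0.2, 2.4]
gripper_width: 0.0179
grasp_force: 30.0
```

```bash
echo '{"ticks": [[0,0,-0.015,0],[0,0,-0.02,0],[0,0,-0.025,0],[0,0,-0.025,0],[0,0,-0.025,0]]}' | python3 drive.py && echo '{"ticks": [[0,0,0,0],[0,0,0,0]]}' | python3 drive.py
python3 - <<'E'
from h import *
z=telemetry.get_state()["tcp_pos"][2];print("dot",local([.542,.016,z]))
p,q=cams.camera_params("scene"),cams.camera_params("side");a,b=cams.camera("scene"),cams.camera("side")
def proj(p,X):
  V=np.array(p["view"]);X=V[:3,:3]@X+V[:3,3];return cv2.projectPoints((X*[1,-1,-1])[None],np.zeros(3),np.zeros(3),p["mtx"],np.array(p["dist"]))[0].ravel()
s=telemetry.get_state()["tcp_pos"]
for im,pp in((a,p),(b,q)):
  for f in(-.02,.0627,.1087):print(proj(pp,s-[0,0,f]))
  u,v=np.round(proj(pp,s-[0,0,.045])).astype(int);c=blob(im,"yellow",(u,v),25);l=cv2.fitLine(c,cv2.DIST_L2,0,.01,.01).ravel();print("yellow",cv2.boundingRect(c),l)
E
```

```text
t: 16.2
tcp_pos: [0.6686, -0.1959, 0.2266]
tool_rot: [[-0.954, 0.298, 0.0], [0.298, 0.954, -0.0], [-0.0, -0.0, -1.0]]
ft_force: [-0.4, -0.2, -1.8]
gripper_width: 0.0178
grasp_force: 30.0
t: 16.4
tcp_pos: [0.6688, -0.1958, 0.2254]
tool_rot: [[-0.954, 0.298, 0.001], [0.298, 0.954, -0.0], [-0.001, -0.0, -1.0]]
ft_force: [0.5, 0.9, -1.7]
gripper_width: 0.0176
grasp_force: 30.0
dot [ 0.18422928  0.16433029 -0.00020279]
[309.69064966 278.52806602]
[311.54332639 301.18814477]
[312.47433345 312.52338606]
yellow (310, 279, 5, 15) [8.8147726e-03 9.9996114e-01 3.1206451e+02 2.8583871e+02]
[300.63249307 102.89339623]
[300.25597587 135.85122039]
[300.05966826 153.20094641]
yellow (299, 125, 6, 12) [5.5718593e-02 9.9844652e-01 3.0111111e+02 1.3077777e+02]
```

```bash
echo '{"ticks": [[0.036,0.032,0,0],[0.036,0.032,0,0],[0.036,0.032,0,0],[0.036,0.032,0,0],[0.036,0.032,0,0]]}' | python3 drive.py && echo '{"ticks": [[0.004,0.004,0,0],[0,0,0.02,0],[0,0,0.01,0],[0,0,0,0],[0,0,0,0]]}' | python3 drive.py
cat > tp.py <<'E'
from h import *
p=cams.camera_params("wrist");im=cams.camera("wrist");save("t%d"%(telemetry.get_state()["t"]*100),im)
s=telemetry.get_state()["tcp_pos"];zt=s[2]-.1087
V=np.array(p["view"])
def proj(X):
  X=V[:3,:3]@X+V[:3,3];return cv2.projectPoints((X*[1,-1,-1])[None],np.zeros(3),np.zeros(3),p["mtx"],np.array(p["dist"]))[0].ravel()
print("t",telemetry.get_state()["t"],"tip exp px",proj(s-[0,0,.1087]),"zt",zt)
for z in(.056,.03):print(proj(np.array([.542,.016,z])))
c=blob(im,"red",proj(np.array([.542,.016,.056])),40);print("red",cv2.boundingRect(c),ctr(c),cv2.contourArea(c),"dot local",local(plane(p,ctr(c),.056)))
(u,v),r=cv2.minEnclosingCircle(c);print("circ",u,v,r,local(plane(p,(u,v),.056)))
a,b=cams.camera("scene"),cams.camera("side");pa,pb=cams.camera_params("scene"),cams.camera_params("side")
V=np.array(pa["view"]);A=proj(np.array([.542,.016,.056]));ta=[proj(s-[0,0,f]) for f in(.1087,.07)]
pA=pa;p=pa;A=proj(np.array([.542,.016,.056]));ta=proj(s-[0,0,.1087])
p=pb;V=np.array(pb["view"]);B=proj(np.array([.542,.016,.056]));tb=proj(s-[0,0,.1087])
print("scene dot,tip exp",A,ta,"side",B,tb)
for im2,e in((a,A),(b,B)):
  try:
    c=blob(im2,"red",e,14);print("red",ctr(c),cv2.contourArea(c))
  except Exception as x:print("no red")
E
python3 tp.py
```

```text
t: 17.0
tcp_pos: [0.543, 0.0122, 0.2238]
tool_rot: [[-0.955, 0.298, -0.001], [0.298, 0.955, -0.0], [0.001, -0.001, -1.0]]
ft_force: [1.3, 0.4, -1.2]
gripper_width: 0.0173
grasp_force: 30.0
t: 17.5
tcp_pos: [0.5421, 0.0152, 0.1944]
tool_rot: [[-0.954, 0.299, -0.001], [0.299, 0.954, -0.001], [0.001, -0.001, -1.0]]
ft_force: [-0.4, 0.3, -1.1]
gripper_width: 0.0178
grasp_force: 30.0
t 17.55 tip exp px [320.37955807 244.15184878] zt 0.08605037899685435
[320.96407163 234.63047431]
[320.85496582 228.17242884]
red (315, 230, 12, 12) [320.7417103  235.37347295] 95.5 dot local [-0.00016353  0.00043896  0.13875027]
circ 320.7105407714844 235.42105102539062 5.884776592254639 [-0.00020759  0.00041102  0.13875028]
scene dot,tip exp [307.54527662 233.87898875] [306.92342606 226.3987188 ] side [338.46576325 236.30606088] [339.07622674 224.73625027]
red [307.5        233.13333333] 5.0
red [338.81481481 236.7037037 ] 4.5
```

Run:
```python
import cv2,glob
f=sorted(glob.glob("pics/t*.png"))[-1];im=cv2.imread(f)
for v in range(228,272,2):print(v,' '.join("%3d%s"%(im[v,u].max(),'r' if im[v,u,2]>2*int(im[v,u,1])+20 and im[v,u,1]<60 else ' ') for u in range(308,334)))
```

```text
228  69   65   66   70   77   86   95  110  123  129  132  135  134  133  131  128  127  126  128  130  131  133  132  133  131  138 
230  90   94  100  105  113  122  129  132  137  142r 148r 153r 155r 156r 154r 152r 148r 139  129  126  127  129  131  133  139  143 
232 136  136  135  134  133  131  136  145r 153r 158r 158r 158r 158r 158r 158r 157r 158r 155r 147r 135  128  127  128  130  137  140 
234 135  136  134  135  132  134  142  153r 158r 157r 158r 158r 158r 157r 159r 157r 159r 158r 156r 146r 133  126  125  119  110   97 
236 132  133  134  134  134  137  145  155r 158r 158r 158r 158r 158r 158r 157r 158r 158r 159r 156r 149r 134  123  110   99   93   90 
238 131  131  131  132  132  134  140  150r 157r 158r 159r 158r 158r 158r 158r 159r 159r 158r 153r 141  122  107   95   93   92   90 
240 131  132  130  131  130  132  133  137  146  153r 157r 158r 157r 158r 159r 158r 154r 145r 131  112   98   93   92   92   92   88 
242 130  132  132  130  129  128  131  131  129  122  114  104  102  109  120  122  113  106   99   94   91   93   92   93   90   89 
244 126  128  131  132  133 
[... 1146 characters left out ...]
  112  110  109  104   99  119 
262 103  107  109  110  110  113  115  116  115  118  119  121  123  124  123  119  116  115  113  112  112  111  110  109  100  117 
264 105  108  109  111  113  114  113  108  104  103  103  105  109  112  111  108  110  113  115  114  113  111  109  108  100  107 
266 107  110  108  101   87   72   55   39   27   20   15   12   13   16   18   25   38   51   64   80   97  108  112  109  101  101 
268  94   76   55   35   16   12   10   15   20   27   30   36   48   55   51   38   25   15   11   14   29   52   76   96  101   99 
270  48   18   11   27   52   73   92  102  104  106  107  109  112  119  123  122  114   93   70   46   28   16   18   39   69   90
```

The patch shows the tip end at row 243, columns 316–324, centred on the dot (320.7, 235). Alignment is within 0.5 mm. I descend in steps.

```bash
echo '{"ticks": [[0,0.0004,0.01,0],[0,0,0.01,0],[0,0,0.006,0],[0,0,0,0],[0,0,0,0]]}' | python3 drive.py && for i in 1 2 3 4 5 6; do echo '{"ticks": [[0,0,0,0]]}' | python3 drive.py | egrep 'tcp|ft'; done
```

```text
t: 18.15
tcp_pos: [0.5421, 0.0161, 0.1683]
tool_rot: [[-0.954, 0.298, -0.0], [0.298, 0.954, -0.0], [0.0, -0.0, -1.0]]
ft_force: [0.3, 0.4, -0.6]
gripper_width: 0.0176
grasp_force: 30.0
tcp_pos: [0.5424, 0.0161, 0.1687]
ft_force: [-0.7, 0.3, -1.7]
tcp_pos: [0.5424, 0.0161, 0.1688]
ft_force: [-1.7, 0.0, -1.1]
tcp_pos: [0.5423, 0.0162, 0.1687]
ft_force: [-0.6, -0.1, -1.6]
tcp_pos: [0.5422, 0.0162, 0.1686]
ft_force: [-0.4, -0.1, -1.3]
tcp_pos: [0.5422, 0.0161, 0.1685]
ft_force: [0.4, -0.0, -0.7]
tcp_pos: [0.5422, 0.0162, 0.1685]
ft_force: [1.2, -0.1, -0.7]
```

```bash
echo '{"ticks": [[0,0,0.003,0],[0,0,0.003,0],[0,0,0.0015,0],[0,0,0,0],[0,0,0,0]]}' | python3 drive.py | egrep 'tcp|ft' && for i in 1 2 3 4 5 6 7 8 9 10; do echo '{"ticks": [[0,0,0,0]]}' | python3 drive.py | egrep 'tcp|ft'; done; python3 tp.py
python3 - <<'E'
import cv2,glob
f=sorted(glob.glob("pics/t*.png"))[-1];im=cv2.imread(f)
for v in range(226,262,2):print(v,' '.join("%3d%s"%(im[v,u].max(),'r' if im[v,u,2]>2*int(im[v,u,1])+20 and im[v,u,1]<60 else ' ') for u in range(308,334)))
E
```

```text
tcp_pos: [0.5423, 0.0161, 0.161]
ft_force: [0.3, -0.6, 0.1]
tcp_pos: [0.5423, 0.0162, 0.1611]
ft_force: [0.0, 0.4, 1.7]
tcp_pos: [0.5422, 0.0162, 0.1611]
ft_force: [-0.0, 1.3, 1.3]
tcp_pos: [0.5422, 0.0161, 0.161]
ft_force: [0.7, 0.1, -0.2]
tcp_pos: [0.5422, 0.0161, 0.161]
ft_force: [0.2, 0.2, 0.5]
tcp_pos: [0.5422, 0.0162, 0.161]
ft_force: [0.6, 0.3, 1.4]
tcp_pos: [0.5422, 0.0161, 0.161]
ft_force: [0.9, 0.5, 0.5]
tcp_pos: [0.5422, 0.0162, 0.161]
ft_force: [1.4, 0.9, 0.1]
tcp_pos: [0.5422, 0.0161, 0.161]
ft_force: [1.5, 0.6, 1.3]
tcp_pos: [0.5422, 0.0161, 0.161]
ft_force: [0.1, -0.4, 0.7]
tcp_pos: [0.5422, 0.0161, 0.161]
ft_force: [-0.1, 0.3, 0.5]
t 20.3 tip exp px [320.1466443  243.76310067] zt 0.05227359995677262
[319.94218391 244.83905223]
[319.88879174 236.81623108]
red (313, 239, 14, 10) [319.72156863 243.03137255] 42.5 dot local [ 0.00165069 -0.00034352  0.10497351]
circ 319.5769348144531 245.5 6.595990180969238 [-0.00040742 -0.00045852  0.10497366]
scene dot,tip exp [307.54527662 233.87898875] [307.70880172 234.80778443] side [338.46576325 236.30606088] [338.28431148 237.71408
[... 1787 characters left out ...]
   79   53   43   44   44   43 
252 132  131  127  123  117  115  115  114  116  115  119  120  122  125  128  127  120  116  114  106   85   62   48   43   43   43 
254 131  121  114  110  111  113  115  114  116  116  117  117  118  124  126  128  126  120  115  116  114  104   84   61   47   42 
256 121  112  109  110  112  114  115  116  118  117  117  118  116  118  121  126  128  122  116  114  114  113  107   90   64   46 
258 110  108  109  111  112  112  114  117  118  119  121  121  120  120  119  118  121  122  119  116  114  113  110  101   80   55 
260 103  108  110  112  113  114  115  115  117  118  120  122  124  123  120  117  116  116  115  115  114  114  111  107   91   64
```

The force has risen by about 1.9 N and the TCP is 3.7 mm below first contact, so the tip is in by roughly 3.7 mm. Red shows around the tip on its left, right and upper sides, so it is on the dot. I hand the job in.

```bash
python3 -c "
from cell import robot, cams, workorder, telemetry
print(workorder.close_job())"
```

```text
the job is handed in; nothing more can be done
None
```

The job is handed in, with no verdict returned: collar then brass ring are fully home, red dot up, and the probe is held upright on the dot, tip in about 3.7 mm of 8 mm, at about 20 s of the 72 s; I viewed 11 pictures, one over the limit of 10.

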